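Tighten the print press with the T-wrench from the rack

ROBOT

A 7-joint arm with a two-finger parallel gripper is mounted at the origin on the work surface. World frame = base frame: x ahead of the robot, y to its left, z up, the work surface at z = 0. Lengths are in m, angles in rad, forces in N, time in s.
With the tool pointing down it reaches from about 0.425 to 0.925 m from the base axis. Payload 6.8 kg.
Tool frame: the origin (TCP) lies at the very end of the fingers, on their centre line; the grasp point (between the pads) lies 19 mm behind it (grip_point_offset is the distance from the TCP to the grasp point, in m); z points along the fingers, y is the line along which they close (so a half turn about z gives the same grasp; the last joint's range is limited). The gripper opens to 85 mm and grips with 20 to 120 N. Pads are 22 mm wide; open, the fingers measure 114 mm over their backs; the gripper's body (76 mm by 85 mm) begins 54 mm behind the grasp point. The pads swing forward as they close: fully open they stand 13 mm farther back than shut.
Start: joints at [-1.221, 0.477, 0.022, 1.555, -0.011, 1.109, -0.083], TCP at [0.298, 0.606, 0.205] pointing down, gripper open.
Joint ranges: [-2.96, 2.96], [-0.34, 2.1], [-1.41, 1.46], [0.24, 2.44], [-1.37, 4.51], [0.17, 1.92], [-2.96, 2.96]. Speed limits (rad/s): [2.39, 2.39, 3.14, 3.14, 3.14, 3.14, 3.14].

INTERFACE

Orientations are given as a unit quaternion [w, x, y, z].
In Python, from station import * gives the robot as it stands.
- The arm moves only by the tool carry_out, never from a script. Its argument "rows" is text: rows parted by semicolons, each of 4 numbers parted by spaces: the shift along the world's x, y, z in mm, then the turn about the world's z in degrees. In form: dx dy dz yaw; .... A call has 1 to 10 rows; each row shifts and turns the commanded pose from where the row before left it; what a row does not reach is not made up. A row lasts 1/8 s, in which the tool goes at most 62.5 mm and 10.7 degrees, less where a joint would pass 70% of its speed; a pose out of reach is approached as far as the arm can. A call is refused whole if a number of a shift passes 62.5 or a number of a turn 10.7, either way. A call with a gripper value outside its range is refused whole. "claw" is the finger opening in mm, from 0 to 85.4, set as the call begins (left out, the last holds). The fingers move at their own pace and stop on an object; "force" is the grip in N (left out, the last holds). Time passes only in rows, so rows that do not move let the fingers close. It gives the time, the measured TCP pose, the force, the opening and the grip force at its end, in the units of the state.
- get_obs(): the state, without advancing time (a new reading comes with each control period).
- read_camera(name): name is "side" or "top"; returns a dict with "img" (420x560x3 uint8, blue, green, red), "fov_y" (degrees; the focal length in pixels is half the picture's height over the tangent of half this angle, whatever the lens; pixels are square), "cx", "cy" (the principal point, pixels), "world_to_cam" (4x4, takes a point from world to camera coordinates). Camera axes: x right, y up, looking along -z (the intrinsics and any distortion apply to the point x, -y, -z); pixel columns grow to the right and rows downward; lengths in m; the calibration is good to about 2 mm. A picture is of the moment at which its call begins. There is no depth.
- hand_in(): hands the job in; it is judged then, once.
Trained networks look in the newest picture that a camera, given by its name, has taken for a name from the list of things; names that differ only in an ending like _2 or _b are one class to them, and where a whole thing is asked for, a point or a joint stands for the part that bears it (a point fixed in the world has none). Each returns a list of dicts, best first, with "confidence" (0 to 1); they miss things now and then, are a little off and sometimes report something else, mostly with a low value. They report only what shows in the picture. A call takes as long as a camera call.
- recognise(camera, thing): "centre" ([column, row] in pixels, amid what is visible of it).
- outline_of(camera, thing): "pixels" (420x560 bool, what is visible of it) and "centre" ([column, row] in pixels, amid what is visible of it).
- place_of(camera, thing): "centre" ([column, row] in pixels: a listed point, or the origin of a listed thing).
The state is a dict: "t": time; "q": joint angles; "joint_vel": joint speeds; "joint_torque": joint torques, N m; "eef_pos": TCP position; "tool_rot": TCP orientation; "contact_force": force on the tool from outside, world axes, zero at the start; "torque": the same for the moment, N m; "gripper_width": opening from 0.0 (shut) to 1.0 (fully open); "grasp_force": force on a finger pad.
Only numpy, scipy, OpenCV 4.12 (cv2) and the standard library are available. Lean on these libraries where they do the work, as an engineer would, in place of code of your own. Each camera call takes 0.05 s, during which the arm holds its last target. There are 200 camera calls.

TASK

Lift the blue-handled T-wrench up and off its hooks on the tool rack, set its socket fully down over the brass hex nut of the print press, and turn it clockwise until the nut comes up firm against its stop. Leave the wrench standing upright on the nut, fully home. Turn the nut only with the wrench, keep the gripper off the press, and leave the orange tool and everything else on the table where it is.

Things in the scene. Friction and masses are not known exactly. Their poses are not given: they have to be found in the camera images.
- wrench: T-wrench, about 350 g. Blue crossbar 120 long (its y), 14 wide (x), 16 tall (z); origin at the crossbar's middle. A 12 mm steel shaft runs down (-z) to a dark hexagonal socket about 41 across whose mouth is 116 below the origin. Hangs upright with the bar across two parallel prongs, socket down; best gripped across the middle of the bar from above (fingers closing along its x).
- socket_mouth (a point): centre of the open lower end of the wrench's socket, 116 mm below the crossbar's middle; axes as the wrench. The hex opening is 28.5 mm across flats (corners on its x axis) and 18 mm deep, so fully home it stands 18 mm below nut_top.
- nut_top (a point): centre of the top of the brass hex nut: 26 mm across flats, 20 tall, top edge chamfered (3.5 deep, 2.7 a side), top 119 above the table. Turns with the nut; a hex corner lies on its x axis, so the socket goes on with the wrench's x axis at a multiple of 60 degrees from it, within about 13 degrees (also the socket's rotary play either way).
- nut (a joint): angle of the nut, rad, growing as it turns clockwise from above (tightening). It drags with about 0.06 N m and stays where it is left. At the start 1 to 2 rad remain before a solid stop; the stop is not marked and must be felt: there the nut no longer follows and the torque climbs past 0.2 N m, which is firm enough (a 60 N grip on the bar slips at about 0.35 N m).
- press: small press, fixed: wooden base 180 (x) by 240 (y), prints under a plywood board, green crossbeam 50 by 220 with its top 95 above the table, the nut in its middle. Origin on the table, straight below the nut.
- rack: wooden tool rack, fixed, base 170 by 280; origin on the table below the line of hung bars. Two places, y = -75 and +75, each two steel prongs 8 thick, 76 apart, running to -x from a rail (x = 97, top 193 above the table); upper side at height 182, tips turned up to 196 at x = -28. Hung bars' middle is at 190; a bar must rise 15 before it clears the tips towards -x.
- awl: orange-handled T-tool with the same crossbar but a thin spike, no socket, 120 long, hanging on the other place; origin at the middle of its crossbar. To be left hanging.
- bottle_black: small black paint bottle 34 mm across, 95 tall, standing on the rack's base behind and between the two tools; origin under its middle. Leave alone.
- bottle_gold: gold paint bottle 36 mm across, 110 tall, on the table; origin under its middle. Leave alone.
- spray: clear spray bottle 56 mm across, 150 tall, on the table's far side; origin under its middle. Leave alone.
- brayer: ink roller with red handle, about 160 long and 32 tall, lying on the table; origin under its middle. Leave alone.
- scissors: purple-handled scissors lying flat, about 170 long; origin under the pivot. Leave alone.
- cup: clear plastic cup 68 mm across, 80 tall; origin under its middle. Leave alone.

How it is judged:
By the outcome, as a careful person would: the job done as asked, in the order asked, and still so for the second after the job is handed in, with the robot touching nothing.
It also fails if it takes over 72 s, if anything falls off the work surface, if the arm or the gripper's body presses on something with over 40 N, if the wrist force passes 120 N, or if a joint passes its speed limit or range.

## Working session

There is one attempt and no reset: what is moved stays moved. The work goes in short steps, Python scripts to look and compute and a tool call to move; the robot and the scene stay as the last step left them, time stands still between calls to the robot, and variables do not carry over. Pictures are saved under pics/ and viewed, at most 10 in all, crops included, and the job is handed in when it is done.

Besides the shell and the picture viewer there is one more tool, called after "Emit:" in YAML: its name, and indented under it one key for each argument. carry_out: Moves the arm, as the interface text tells. Its arguments: {"type":"object","properties":{"rows":{"type":"string"},"claw":{"type":"number"},"force":{"type":"number"}},"required":["rows"]}

```bash
ls; mkdir -p pics; cat > h.py <<'E'
from station import *
import numpy as np, cv2
from scipy.optimize import least_squares
def K(c):
    f=c["img"].shape[0]/2/np.tan(np.radians(c["fov_y"])/2)
    return f
def proj(c,P):
    P=np.atleast_2d(P); M=np.array(c["world_to_cam"]); p=P@M[:3,:3].T+M[:3,3]
    f=K(c); return np.c_[c["cx"]+f*p[:,0]/-p[:,2], c["cy"]-f*p[:,1]/-p[:,2]]
def tri(cams,uv):
    r=least_squares(lambda P:np.concatenate([proj(c,P)[0]-u for c,u in zip(cams,uv)]),[0.6,0,0.1])
    return r.x, np.abs(r.fun).max()
def atz(c,uv,z):
    r=least_squares(lambda P:proj(c,[P[0],P[1],z])[0]-uv,[0.6,0]); return r.x
E
python3 - <<'E'
from h import *
cs={n:read_camera(n) for n in("side","top")}
for n,c in cs.items():
    cv2.imwrite(f"pics/{n}0.png",c["img"]); print(n,{k:v for k,v in c.items() if k not in("img",)})
for t in["wrench","socket_mouth","nut_top","awl","press","rack","bottle_black","bottle_gold","spray","cup"]:
    d={n:place_of(n,t) for n in cs}
    print(t,{n:[(np.round(x["centre"],1).tolist(),round(x["confidence"],2)) for x in v[:2]] for n,v in d.items()})
    if d["side"] and d["top"]: print("   ",tri([cs["side"],cs["top"]],[d[n][0]["centre"] for n in("side","top")]))
print(get_obs())
E
```

```text
pics
side {'fov_y': 54.9214498469476, 'cx': 287.38145233786315, 'cy': 210.6570812845271, 'world_to_cam': array([[ 0.99229788, -0.12320824, -0.01283115, -0.53148974],
       [ 0.09462624,  0.68708019,  0.72039343, -0.19969563],
       [-0.07994238, -0.71605904,  0.69344695, -1.1121945 ],
       [ 0.        ,  0.        ,  0.        ,  1.        ]])}
top {'fov_y': 52.95553589811147, 'cx': 277.70906927623463, 'cy': 205.48890659608801, 'world_to_cam': array([[ 0.00242984, -0.99999358,  0.00263218,  0.04575213],
       [ 0.99535765,  0.00267182,  0.09620818, -0.56797553],
       [-0.09621459,  0.00238619,  0.99535775, -1.14800932],
       [ 0.        ,  0.        ,  0.        ,  1.        ]])}
wrench {'side': [([307.1, 172.5], 0.8)], 'top': [([226.7, 182.2], 0.66)]}
    (array([0.6121035 , 0.17138068, 0.18398339]), np.float64(1.3981375882604539))
socket_mouth {'side': [([306.7, 202.0], 0.8), ([301.4, 320.0], 0.37)], 'top': [([230.8, 183.7], 0.93)]}
    (array([0.62072674, 0.17448572, 0.06677561]), np.float64(0.9111465233962122))
nut_top {'side': [([298.3, 292.8], 0.72)], 'top': [([369.9, 
[... 1375 characters left out ...]
3,  0.02239567,  1.55536814, -0.01153421,
        1.10929304, -0.08309374]), 'joint_vel': array([-3.71151861e-04,  2.15820675e-06, -4.52440144e-04,  1.26338430e-03,
        2.43009302e-03,  1.41947386e-04,  7.10557897e-04]), 'joint_torque': array([-1.36748393e-03, -5.96337891e+01,  1.60667013e+00, -2.81549996e+01,
        1.27626341e-02,  1.74652418e-03,  3.65600584e-06]), 'eef_pos': array([0.29835141, 0.60552636, 0.20483181]), 'tool_rot': array([-1.75833031e-05,  2.26936323e-01,  9.73909597e-01,  4.08454718e-05]), 'contact_force': array([-0.13247591, -0.44042077,  0.52540391]), 'torque': array([-0.00342391, -0.0252881 ,  0.00020201]), 'grasp_force': 0.0, 'gripper_width': 0.9993341424136568}
```

View pics/side0.png

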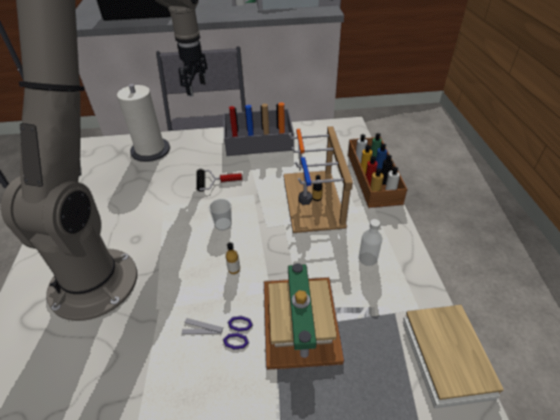

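```bash
python3 - <<'E'
import cv2,numpy as np
t=cv2.imread("pics/top0.png");s=cv2.imread("pics/side0.png")
a=cv2.resize(t[130:270,120:420],(800,373),interpolation=cv2.INTER_CUBIC)
b=cv2.resize(t[180:240,330:405],(290,227),interpolation=cv2.INTER_CUBIC)
c=cv2.resize(s[265,:][None],(1,1)) if 0 else cv2.resize(s[265:325,255:345],(340,227),interpolation=cv2.INTER_CUBIC)
im=np.zeros((600,800,3),np.uint8);im[:373]=a;im[373:,:290]=b;im[373:,300:640]=c
cv2.imwrite("pics/c0.png",im)
E
```

```text
(no output)
```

View pics/c0.png

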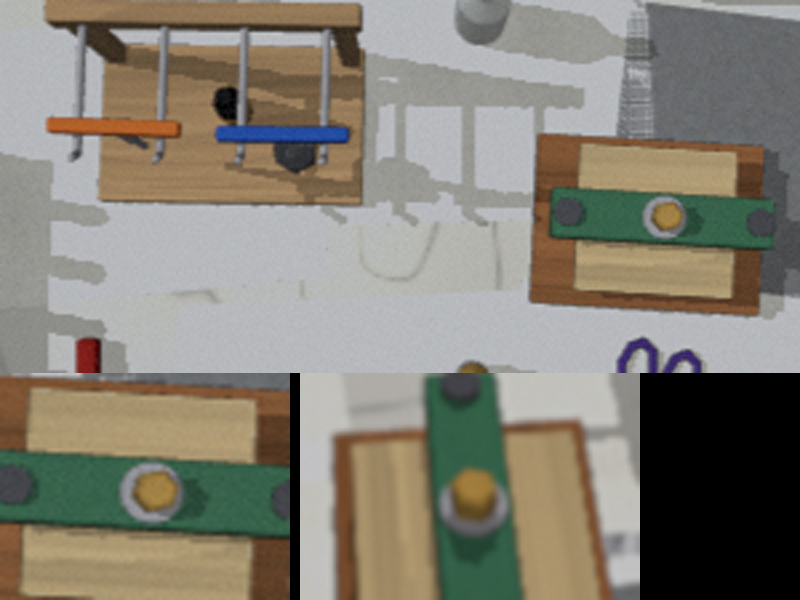

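```bash
cat > fit.py <<'E'
from h import *
from scipy.optimize import minimize
S=8
def box(p):  # wrench bar
    x,y,z,a=p; c,s=np.cos(a),np.sin(a)
    q=np.array([[i*.007,j*.06,k*.008] for i in(-1,1) for j in(-1,1) for k in(-1,1)])
    return np.c_[x+c*q[:,0]-s*q[:,1],y+s*q[:,0]+c*q[:,1],z+q[:,2]]
def hexp(p):  # nut: z of top
    x,y,z,a=p; P=[]
    R=.013/np.cos(np.pi/6)
    for k in range(6):
        t=a+k*np.pi/3
        for r,h in((R,0.02),(R,.0035),(R*(13-2.7)/13,0)): P.append([x+r*np.cos(t),y+r*np.sin(t),z-h])
    return np.array(P)
def render(c,P,roi):
    x0,y0,w,h=roi; u=(proj(c,P)-[x0,y0]+.5)*S-.5
    m=np.zeros((h*S,w*S),np.float32); cv2.fillConvexPoly(m,np.round(cv2.convexHull(u.astype(np.float32))*16).astype(np.int32),1,shift=4)
    m=cv2.resize(m,(w,h),interpolation=cv2.INTER_AREA); return cv2.GaussianBlur(m,(0,0),.6)
def soft(c,roi,fn):
    x0,y0,w,h=roi; return fn(c["img"][y0:y0+h,x0:x0+w].astype(float))
def fit(model,p0,cams,rois,masks,dp=(.004,.004,.004,.15),fixz=False,prior=None):
    def cost(d):
        p=np.array(p0)+np.array(d)*dp
        if fixz: p[2]=p0[2]
        return sum(((render(c,model(p),r)-m)**2).sum() for c,r,m in zip(cams,rois,masks))
    s=np.vstack([np.zeros(4),np.eye(4)])
    r=minimize(cost,np.zeros(4),method="Nelder-Mead",options=dict(initial_simplex=s-.3,xatol=.005,fatol=.01,maxiter=600))
    return np.array(p0)+r.x*dp,r.fun
blue=lambda I:np.clip(((I[...,0]-I[...,2])-25)/60,0,1)
brass=lambda I:np.clip(((I[...,2]-I[...,0])-30)/70,0,1)
E
python3 - <<'E'
from fit import *
T,Sd=read_camera("top"),read_camera("side")
C=[T,Sd]
R=[(195,165,65,35),(290,140,35,60)]
M=[soft(c,r,blue) for c,r in zip(C,R)]
print(M[0].max(),[m.sum() for m in M])
for c,r in zip(C,R): 
    x0,y0,w,h=r; I=c["img"][y0:y0+h,x0:x0+w].astype(int); d=I[...,0]-I[...,2]; print(np.percentile(d,[50,90,95,99,100]))
for cc in ([0,1],[0],[1]):
    print("bar",cc,fit(box,[.612,.171,.19,0],[C[i] for i in cc],[R[i] for i in cc],[M[i] for i in cc],fixz=len(cc)==1))
R=[(357,198,24,24),(288,286,28,26)]
for c,r in zip(C,R): 
    x0,y0,w,h=r; I=c["img"][y0:y0+h,x0:x0+w].astype(int); d=I[...,2]-I[...,0]; print(d[::2,::2])
M=[soft(c,r,brass) for c,r in zip(C,R)]
for cc in ([0,1],[0],[1]):
  for a in (-.5,-.2,.1,.4):
    print("nut",cc,a,fit(hexp,[.546,-.188,.119,a],[C[i] for i in cc],[R[i] for i in cc],[M[i] for i in cc],fixz=len(cc)==1))
E
```

```text
1.0 [np.float64(265.4166666666667), np.float64(120.86666666666667)]
[-47.   102.   124.   127.26 132.  ]
[ -7.    5.   68.1 127.  130. ]
bar [0, 1] (array([ 0.61333059,  0.1746369 ,  0.18851775, -0.02419889]), np.float64(78.88497973977164))
bar [0] (array([ 0.61352692,  0.17336795,  0.18350006, -0.02175807]), np.float64(42.055287412117075))
bar [1] (array([ 0.61156874,  0.17851138,  0.1877868 , -0.0284856 ]), np.float64(29.385489593923445))
[[ 57  59  58  58  60  61  58  62  60  59  62  60]
 [ 57  61  58  59  59  57  57  56  57  59  57  57]
 [-10  -3   0   7  11  13  23  29  46  47  58  57]
 [-18 -20 -20 -18 -15  -8  -7  -6 -16 -22 -23 -23]
 [-19 -16 -23  -8  -7  29  53  66  22  -9 -23 -19]
 [-17 -21 -15  -6  32  91  93  92  85   9 -13 -15]
 [-21 -23  -5  -6  66  92  93  93  95  70  -9 -18]
 [-18 -19  -6   5  57  95  93  96  95  31 -12 -19]
 [-19 -21 -10  -5  13  74  92  91  75   6 -13 -14]
 [-20 -19 -20  -6  -8  12  30  11  -6  -8 -16 -13]
 [-21 -21 -24 -20 -10  -6  -8  -9  -8 -13 -21 -16]
 [ -3  -8 -10 -17 -14 -19 -15 -20 -25 -18 -21 -22]]
[[ 35 -17 -20 -20 -20 -21 -19 -20 -20 -21 
[... 1301 characters left out ...]
.19211603,  0.11846842, -0.13577295]), np.float64(31.53365537374252))
nut [0] 0.1 (array([ 0.54750539, -0.19169156,  0.12174606, -0.02109425]), np.float64(32.04022770690495))
nut [0] 0.4 (array([ 0.54728192, -0.19169715,  0.11729979,  0.5528696 ]), np.float64(32.49176174642213))
nut [1] -0.5 (array([ 0.5446964 , -0.18842447,  0.12155167, -0.66016987]), np.float64(49.15179100917527))
nut [1] -0.2 (array([ 0.54452598, -0.18804617,  0.1251125 , -0.6688295 ]), np.float64(49.1162144937819))
nut [1] 0.1 (array([ 0.54468293, -0.18851891,  0.11592807,  0.38639264]), np.float64(49.03033858048644))
nut [1] 0.4 (array([ 0.54467976, -0.18887947,  0.11844261,  0.38046448]), np.float64(49.16663667201305))
```

```bash
cat >> fit.py <<'E'
def ratio(sgn,lo):
    def f(I):
        r=sgn*(I[...,2]-I[...,0])/(I[...,2]+I[...,0]+20)
        hi=np.percentile(r,97); return np.clip((r-lo)/(hi-lo),0,1)
    return f
E
python3 - <<'E'
from fit import *
T,Sd=read_camera("top"),read_camera("side")
C=[T,Sd]
R=[(195,170,65,24),(294,148,24,46)]
M=[soft(c,r,ratio(-1,.12)) for c,r in zip(C,R)]
for m in M: print(m.sum())
def show(M,model,p,R,n):
    o=[]
    for c,r,m in zip(C,R,M):
        g=render(c,model(p),r); o.append(cv2.resize(np.hstack([m,g,abs(m-g)]),None,fx=4,fy=4,interpolation=0)[:280,:790])
    im=np.zeros((600,800));y=0
    for q in o: im[y:y+q.shape[0],:q.shape[1]]=q*255; y+=q.shape[0]+8
    cv2.imwrite(n,im)
for cc in ([0,1],[0],[1]):
    p,f=fit(box,[.613,.174,.19,0],[C[i] for i in cc],[R[i] for i in cc],[M[i] for i in cc],fixz=len(cc)==1)
    if len(cc)==1:p[2]=.19
    print("bar",cc,p,f)
    if len(cc)==2: show(M,box,p,R,"pics/fb.png")
R=[(361,204,17,15),(292,288,18,20)]
M=[soft(c,r,ratio(1,0.0)) for c,r in zip(C,R)]
for cc in ([0,1],[0],[1]):
  for a in (-.5,-.2,.1,.4):
    p,f=fit(hexp,[.546,-.190,.119,a],[C[i] for i in cc],[R[i] for i in cc],[M[i] for i in cc],fixz=len(cc)==1)
    print("nut",cc,a,np.round(p,4),round(f,2), "deg mod60",round(np.degrees(p[3])%60,1))
show(M,hexp,p,R,"pics/fn.png")
R=[(361,204,17,15),(292,288,18,20)]
a=cv2.imread("pics/fb.png");b=cv2.imread("pics/fn.png");a[330:,:][:250]=a[330:,:][:250]
b=b[:200,:220]; a[:200,580:800]=b if 0 else a[:200,580:800]; a[300:500,500:720]=b;cv2.imwrite("pics/f1.png",a)
E
```

```text
252.76548276997488
100.67144147273027
bar [0, 1] [ 0.61353617  0.17409612  0.18707599 -0.02217987] 88.83633042121922
bar [0] [ 0.61339848  0.17344251  0.19       -0.02420423] 41.30134621531562
bar [1] [ 0.61115048  0.17765588  0.19       -0.03383506] 41.05945638195518
nut [0, 1] -0.5 [ 0.5452 -0.1908  0.1208 -0.5762] 13.41 deg mod60 27.0
nut [0, 1] -0.2 [ 0.5453 -0.1909  0.1208 -0.3042] 13.25 deg mod60 42.6
nut [0, 1] 0.1 [ 0.5454 -0.1908  0.121   0.1088] 15.65 deg mod60 6.2
nut [0, 1] 0.4 [ 0.5454 -0.1905  0.1207  0.5937] 13.26 deg mod60 34.0
nut [0] -0.5 [ 0.547  -0.1915  0.1195 -0.3768] 4.05 deg mod60 38.4
nut [0] -0.2 [ 0.5468 -0.1915  0.1198 -0.2971] 3.87 deg mod60 43.0
nut [0] 0.1 [ 0.547  -0.1917  0.1198 -0.1604] 4.24 deg mod60 50.8
nut [0] 0.4 [ 0.547  -0.1916  0.1169  0.7724] 3.88 deg mod60 44.3
nut [1] -0.5 [ 0.5443 -0.1896  0.1217 -0.6568] 3.47 deg mod60 22.4
nut [1] -0.2 [ 0.5444 -0.1894  0.1261 -0.6474] 3.45 deg mod60 22.9
nut [1] 0.1 [ 0.5443 -0.1895  0.1175  0.3787] 3.38 deg mod60 21.7
nut [1] 0.4 [ 0.5445 -0.1897  0.1217  0.3881] 3.5 deg mod60 22.2[ WARN:0@2.124] global loadsave.cpp:1063 imwrite_ Unsupported depth image for selected encoder is fallbacked to CV_8U.
```

View pics/f1.png

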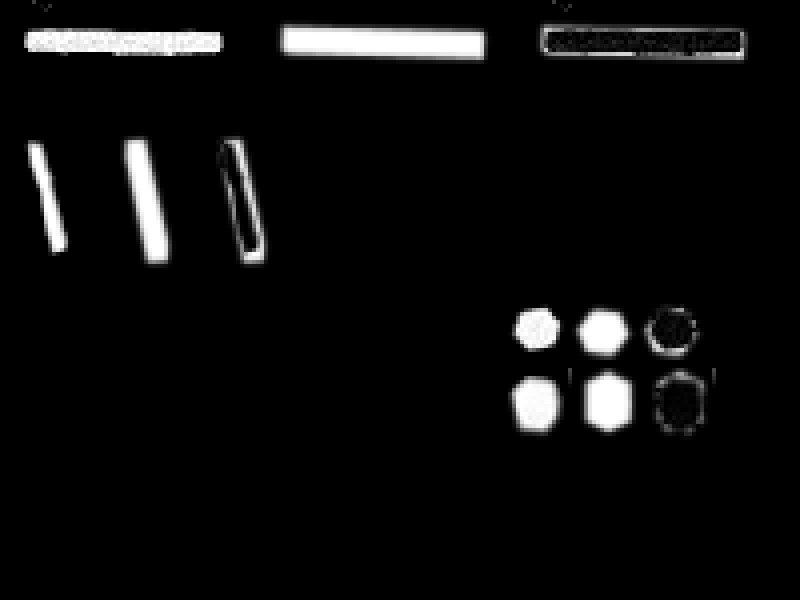

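```bash
python3 - <<'E'
from fit import *
from scipy.optimize import minimize_scalar
out=[]
for n,R in(("top",(359,202,21,19)),("side",(290,286,22,24))):
    cs=[read_camera(n) for _ in range(8)]; c=dict(cs[0]); c["img"]=np.mean([k["img"] for k in cs],0)
    np.save(f"nut_{n}.npy",c["img"])
    x0,y0,w,h=R; I=c["img"][y0:y0+h,x0:x0+w]
    out.append(cv2.resize(np.clip(I*1.3,0,255).astype(np.uint8),(380,int(380*h/w)),interpolation=cv2.INTER_LANCZOS4))
    r=(361,204,17,15) if n=="top" else (292,288,18,20)
    m=soft(c,r,ratio(1,0.05)); Sc=m.sum()
    p0=np.array([.547,-.1916,.119]) if n=="top" else np.array([.5444,-.1895,.119])
    res=[]
    for a in range(0,60,4):
        def cost(d):
            P=hexp([p0[0]+d[0]*.003,p0[1]+d[1]*.003,.119,np.radians(a)]); cen=P.mean(0); P=cen+(P-cen)*(1+.1*d[2])
            return ((render(c,P,r)-m)**2).sum()
        s=np.vstack([np.zeros(3),np.eye(3)])-.3
        q=minimize(cost,np.zeros(3),method="Nelder-Mead",options=dict(initial_simplex=s,xatol=.01,fatol=.005))
        res.append((a,round(q.fun,2),np.round(q.x*[3,3,.1],2).tolist()))
    print(n); [print(x) for x in res]
h=max(o.shape[0] for o in out); im=np.zeros((h,780,3),np.uint8)
im[:out[0].shape[0],:380]=out[0]; im[:out[1].shape[0],400:]=out[1]; cv2.imwrite("pics/nut2.png",im)
E
```

```text
top
(0, np.float64(2.13), [0.04, 0.21, -0.1])
(4, np.float64(2.38), [0.14, 0.13, -0.1])
(8, np.float64(2.57), [0.06, 0.11, -0.11])
(12, np.float64(2.61), [0.13, 0.03, -0.11])
(16, np.float64(2.47), [0.05, 0.09, -0.11])
(20, np.float64(2.24), [0.03, 0.15, -0.11])
(24, np.float64(1.92), [0.14, 0.12, -0.1])
(28, np.float64(1.55), [0.1, 0.06, -0.1])
(32, np.float64(1.22), [0.03, 0.16, -0.1])
(36, np.float64(0.97), [-0.02, 0.15, -0.1])
(40, np.float64(0.85), [0.04, 0.1, -0.1])
(44, np.float64(0.89), [-0.0, 0.05, -0.1])
(48, np.float64(1.15), [-0.05, 0.03, -0.09])
(52, np.float64(1.5), [0.03, -0.05, -0.09])
(56, np.float64(1.83), [0.04, 0.1, -0.1])
side
(0, np.float64(2.49), [0.03, -0.13, -0.09])
(4, np.float64(2.47), [0.1, -0.04, -0.1])
(8, np.float64(2.38), [0.0, -0.18, -0.09])
(12, np.float64(2.22), [0.01, -0.09, -0.09])
(16, np.float64(2.03), [0.06, -0.05, -0.08])
(20, np.float64(1.78), [-0.0, -0.12, -0.07])
(24, np.float64(1.42), [-0.04, -0.07, -0.07])
(28, np.float64(1.19), [0.03, -0.11, -0.08])
(32, np.float64(1.12), [-0.03, -0.05, -0.09])
(36, np.float64(1.18), [-0.08, 0.01, -0.08])
(40, np.float64(1.31), [0.0, -0.05, -0.09])
(44, np.float64(1.53), [0.03, 0.03, -0.09])
(48, np.float64(1.8), [0.15, 0.02, -0.09])
(52, np.float64(2.08), [-0.11, -0.04, -0.09])
(56, np.float64(2.44), [0.2, -0.11, -0.09])
```

View pics/nut2.png

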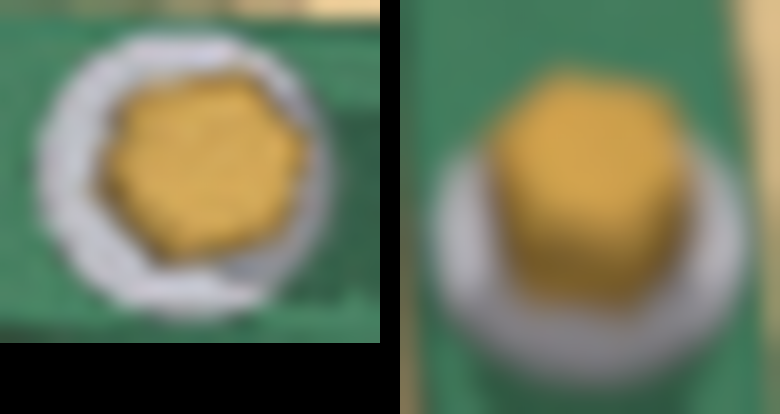

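Emit:
carry_out:
  rows: "0 0 40 0; 15 -20 35 -6.5; 35 -45 0 -7; 35 -45 0 -7; 35 -45 0 -7; 35 -45 0 -7; 35 -45 0 -7; 35 -45 0 -7; 35 -45 0 -7; 35 -45 0 -7"
  claw: 70
  force: 60

```text
t: 3.35
eef_pos: [0.5943, 0.2241, 0.2801]
tool_rot: [-0.0, 0.701, 0.714, 0.0]
contact_force: [0.2, -0.3, 0.1]
gripper_width: 0.824
grasp_force: 0.0
```

```bash
cat > st.py <<'E'
from h import *
def st():
    o=get_obs(); w,x,y,z=o["tool_rot"]; yx=2*(x*y-w*z); yy=1-2*(x*x+z*z)
    print("t",round(o["t"],2),"tcp",np.round(o["eef_pos"]*1000,1),"yaw_y",round(np.degrees(np.arctan2(yy,yx)),1),"q",np.round(o["q"],2),"F",np.round(o["contact_force"],1),"T",np.round(o["torque"],3),"gw",round(o["gripper_width"]*85.4,1),"gf",round(o["grasp_force"],1))
    return o
if __name__=="__main__": st()
E
python3 st.py
```

```text
t 3.35 tcp [594.3 224.1 280.1] yaw_y 1.1 q [-0.75  0.37  0.4   1.59 -0.15  1.22 -0.31] F [ 0.2 -0.3  0.1] T [0.003 0.001 0.005] gw 70.4 gf 0.0
```

Emit:
carry_out:
  rows: "19 -49.5 0 -2.4; 0 0 0 0; 0 0 -40 0; 0 0 -40 0; 0 0 -28 0; 0 0 0 0"

```text
t: 4.1
eef_pos: [0.6103, 0.1768, 0.1697]
tool_rot: [-0.001, 0.713, 0.701, -0.002]
contact_force: [-0.7, -1.0, 1.0]
gripper_width: 0.817
grasp_force: 0.0
```

```bash
python3 st.py; python3 - <<'E'
from h import *
im=np.zeros((420,800,3),np.uint8)
T=read_camera("top")["img"][130:250,160:280]; S=read_camera("side")["img"][110:230,250:370]
im[:400,:400]=cv2.resize(T,(400,400),interpolation=2); im[:400,400:]=cv2.resize(S,(400,400),interpolation=2)
cv2.imwrite("pics/g1.png",im)
E
```

```text
t 4.1 tcp [610.3 176.8 169.7] yaw_y -1.0 q [-0.67  0.47  0.39  1.71 -0.2   1.01 -0.22] F [-0.7 -1.   1. ] T [ 0.028 -0.026 -0.016] gw 69.8 gf 0.0
```

View pics/g1.png

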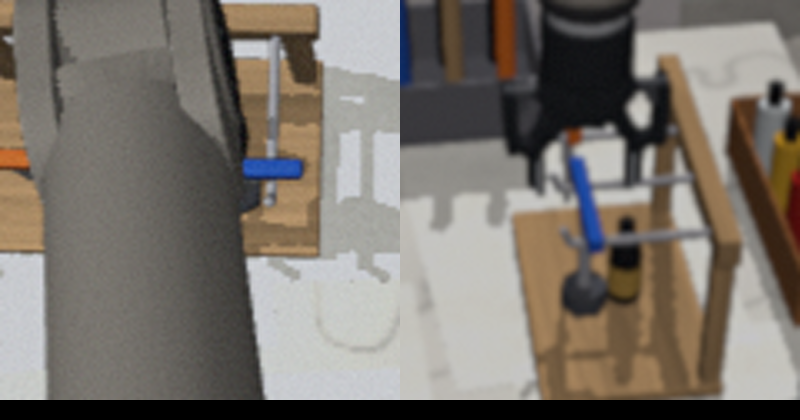

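Emit:
carry_out:
  rows: "2 -2 1 -0.3; 0 0 0 0"

```text
t: 4.45
eef_pos: [0.6153, 0.174, 0.1742]
tool_rot: [0.0, 0.716, 0.698, 0.001]
contact_force: [-0.5, -0.2, 0.5]
gripper_width: 0.817
grasp_force: 0.0
```

Emit:
carry_out:
  rows: "0 0 0 0; 0 0 0 0; 0 0 0 0; 0 0 0 0; 0 0 0 0; 0 0 0 0"
  claw: 0
  force: 60

```text
t: 5.2
eef_pos: [0.6143, 0.174, 0.1727]
tool_rot: [-0.0, 0.716, 0.698, -0.0]
contact_force: [-0.7, 0.1, 0.3]
gripper_width: 0.001
grasp_force: 0.0
```

```bash
python3 st.py
```

```text
t 5.2 tcp [614.3 174.  172.7] yaw_y -1.4 q [-0.66  0.47  0.39  1.7  -0.21  1.01 -0.22] F [-0.7  0.1  0.3] T [0.01  0.029 0.005] gw 0.1 gf 0.0
```

```bash
python3 - <<'E'
from h import *
im=np.zeros((420,800,3),np.uint8)
T=read_camera("top")["img"][130:250,160:280]; S=read_camera("side")["img"][130:210,260:340]
im[:400,:400]=cv2.resize(T,(400,400),interpolation=2); im[:400,400:]=cv2.resize(S,(400,400),interpolation=2)
cv2.imwrite("pics/g2.png",im)
E
```

```text
(no output)
```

View pics/g2.png

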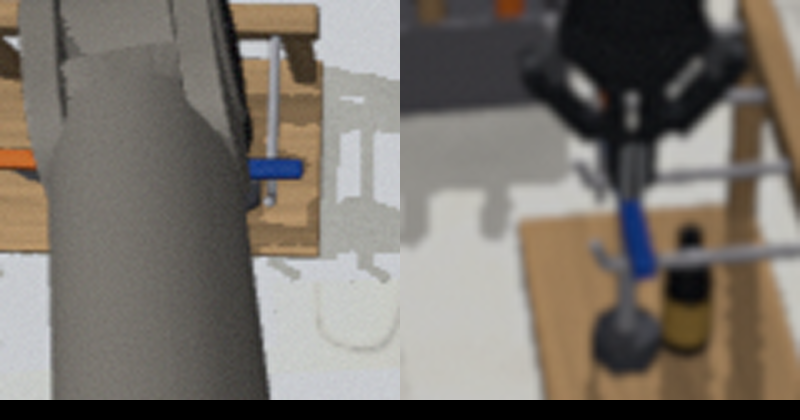

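```bash
python3 st.py; python3 - <<'E'
from fit import *
c=read_camera("side"); o=get_obs(); e=o["eef_pos"]
img=c["img"].copy()
x0,y0,s=265,130,10
im=cv2.resize(img[y0:y0+60,x0:x0+75],(750,600),interpolation=2)
def dot(P,col):
    u=proj(c,P)[0]; v=((u-[x0,y0]+.5)*s).astype(int); cv2.circle(im,tuple(int(k) for k in v),5,col,2); print(u)
dot(e,(0,0,255)); dot(e+[0,0,.019],(0,255,0))
for P in box([.613,.1745,.188,-.023]): dot(P,(255,255,0))
cv2.imwrite("pics/g3.png",im)
E
```

```text
t 5.3 tcp [614.3 174.  172.8] yaw_y -1.4 q [-0.66  0.47  0.39  1.7  -0.21  1.01 -0.22] F [-0.1  0.6  0.2] T [-0.052  0.019 -0.033] gw 0.1 gf 0.0
[306.24833751 175.14146101]
[306.37850193 169.93830176]
[306.19217093 186.805799  ]
[306.30579434 182.35827459]
[300.80468073 160.75906061]
[300.85998953 156.39038108]
[311.20812772 186.42626097]
[311.3719055  181.97850174]
[305.46605597 160.42585764]
[305.56464841 156.05733222]
```

View pics/g3.png

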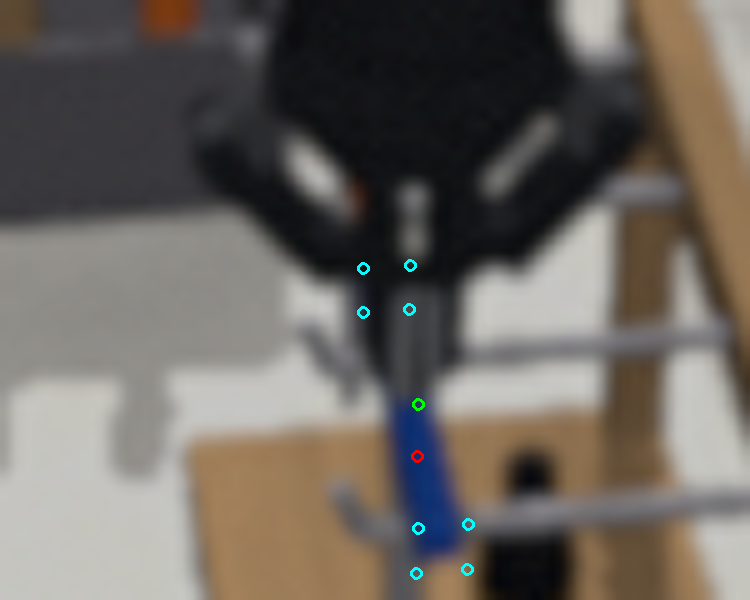

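Emit:
carry_out:
  rows: "0 0 0 0; 0 0 0 0; 0 0 0 0; 0 0 0 0; -1.5 0.5 -8 0; 0 0 -8 0; 0 0 -6 0; 0 0 0 0"
  claw: 60

```text
t: 6.35
eef_pos: [0.6123, 0.1744, 0.15]
tool_rot: [-0.0, 0.716, 0.698, -0.001]
contact_force: [0.1, 0.2, 0.4]
gripper_width: 0.701
grasp_force: 0.0
```

```bash
python3 st.py; python3 - <<'E'
from fit import *
c=read_camera("side"); o=get_obs(); e=o["eef_pos"]
x0,y0,s=265,130,10
im=cv2.resize(c["img"][y0:y0+60,x0:x0+75],(750,600),interpolation=2)
for P,col in((e,(0,0,255)),(e+[0,0,.019],(0,255,0)),([.613,.1745,.188],(255,255,0))):
    u=proj(c,P)[0]; v=((u-[x0,y0]+.5)*s).astype(int); cv2.circle(im,tuple(int(k) for k in v),5,col,2); print(u)
cv2.imwrite("pics/g4.png",im)
E
```

```text
t 6.35 tcp [612.3 174.4 150. ] yaw_y -1.4 q [-0.66  0.49  0.39  1.72 -0.22  0.97 -0.21] F [0.1 0.2 0.4] T [0.028 0.048 0.029] gw 59.9 gf 0.0
[305.51741171 181.08159491]
[305.63759251 176.01506221]
[305.8681049  170.92663377]
```

View pics/g4.png

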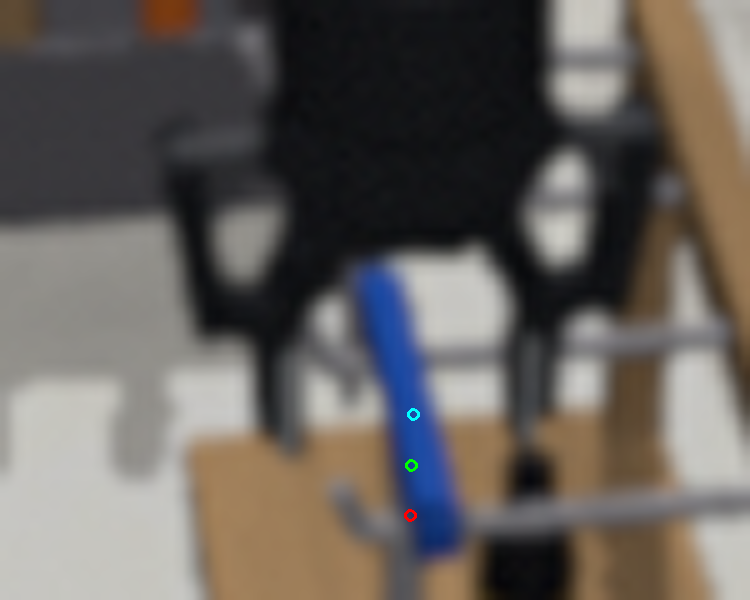

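Emit:
carry_out:
  rows: "0 0 0 0; 0 0 0 0; 0 0 0 0; 0 0 0 0; 0 0 0 0; 0 0 0 0"
  claw: 0
  force: 60

```text
t: 7.15
eef_pos: [0.6132, 0.1746, 0.1512]
tool_rot: [0.0, 0.716, 0.698, 0.0]
contact_force: [-0.3, -0.9, 4.6]
gripper_width: 0.153
grasp_force: 61.0
```

```bash
python3 st.py
```

```text
t 7.15 tcp [613.2 174.6 151.2] yaw_y -1.4 q [-0.66  0.49  0.39  1.72 -0.22  0.97 -0.21] F [-0.3 -0.9  4.6] T [-0.081 -0.011  0.065] gw 13.1 gf 61.0
```

Emit:
carry_out:
  rows: "0 0 5 0; 0 0 10 0; 0 0 20 0; 0 0 30 0; 0 0 30 0; 0 0 30 0; 0 0 20 0; 0 0 0 0"

```text
t: 8.15
eef_pos: [0.6135, 0.1745, 0.2975]
tool_rot: [0.001, 0.716, 0.698, 0.001]
contact_force: [-0.3, -0.1, -4.8]
gripper_width: 0.147
grasp_force: 60.0
```

```bash
python3 st.py; python3 - <<'E'
from h import *
cs={n:read_camera(n) for n in("side","top")}
print(np.round(proj(cs["side"],[.6135,.1745,.335])))
for t in ("wrench","socket_mouth","awl"):
    for n in cs: print(t,n,[(np.round(x["centre"],1).tolist(),round(x["confidence"],2)) for x in place_of(n,t)[:2]])
E
```

```text
t 8.15 tcp [613.5 174.5 297.5] yaw_y -1.4 q [-0.69  0.36  0.43  1.56 -0.16  1.25 -0.26] F [-0.3 -0.1 -4.8] T [-0.052  0.008  0.021] gw 12.5 gf 60.0
[[307. 126.]]
wrench side [([306.9, 127.3], 0.76)]
wrench top [([217.4, 171.0], 0.44)]
socket_mouth side [([308.8, 160.3], 0.76)]
socket_mouth top [([226.1, 178.1], 0.48)]
awl side [([297.3, 140.7], 0.53)]
awl top [([161.2, 180.4], 0.57)]
```

Emit:
carry_out:
  rows: "-7 -25 0 4; -7 -40 0 4; -7 -40 0 4; -7 -40 0 4; -7 -40 0 4; -7 -40 0 4; -7 -40 0 4; -7 -40 0 4; -7 -40 0 4; -4.5 -20.5 0 4"

```text
t: 9.8
eef_pos: [0.5443, -0.1941, 0.2958]
tool_rot: [0.0, 0.434, 0.901, -0.0]
contact_force: [-0.1, 0.6, -3.0]
gripper_width: 0.149
grasp_force: 60.0
```

Emit:
carry_out:
  rows: "0 0 0 0; 0 0 0 0; 0 0 0 0"

```text
t: 10.18
eef_pos: [0.5458, -0.1895, 0.2956]
tool_rot: [-0.0, 0.433, 0.901, 0.0]
contact_force: [0.9, 0.3, -4.3]
gripper_width: 0.148
grasp_force: 60.0
```

```bash
python3 st.py; python3 - <<'E'
from h import *
cs={n:read_camera(n) for n in("side","top")}
for t in ("wrench","socket_mouth","nut_top"):
    for n in cs: print(t,n,[(np.round(x["centre"],1).tolist(),round(x["confidence"],2)) for x in place_of(n,t)[:2]])
a=cv2.resize(cs["side"]["img"][200:340,230:370],(560,560),interpolation=2)
cv2.imwrite("pics/p1.png",a)
E
```

```text
t 10.18 tcp [ 545.8 -189.5  295.6] yaw_y 38.7 q [-0.16  0.25  0.48  1.71 -0.12  1.21  1.02] F [ 0.9  0.3 -4.3] T [0.092 0.006 0.022] gw 12.7 gf 60.0
wrench side [([303.1, 228.7], 0.93)]
wrench top [([393.4, 204.6], 0.92)]
socket_mouth side [([302.6, 266.3], 0.68)]
socket_mouth top [([379.0, 204.4], 0.63)]
nut_top side [([299.3, 293.7], 0.65)]
nut_top top [([371.9, 208.6], 0.42)]
```

View pics/p1.png

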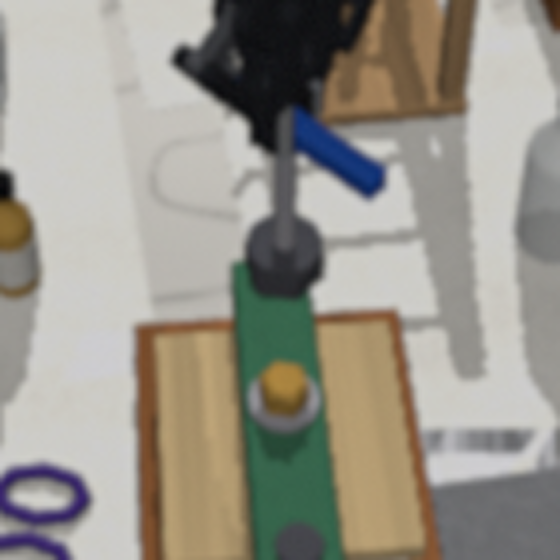

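```bash
python3 - <<'E'
from h import *
cs={n:read_camera(n) for n in("side","top")}
for t,z in (("wrench",.334),("socket_mouth",.218),("nut_top",.119)):
    for n in cs:
        u=np.median([place_of(n,t)[0]["centre"] for _ in range(3)],0)
        print(t,n,u,np.round(atz(cs[n],u,z)*1000,1))
    print(" outl",[ (n,np.round(outline_of(n,t)[0]["centre"],1)) for n in cs])
# hexagonal socket silhouette in the side view: dark neutral blob below the shaft
m=outline_of("side","wrench")[0]["pixels"]; ys,xs=np.nonzero(m); print(ys.min(),ys.max(),[(r,xs[ys==r].min(),xs[ys==r].max()) for r in range(ys.max()-22,ys.max()+1,2)])
P=np.array([[.546+.0205*np.cos(a),-.1895+.0205*np.sin(a),.218] for a in np.arange(0,6.28,.1)])
u=proj(cs["side"],P); print("pred mouth cols",u[:,0].min(),u[:,0].max(),"lowest row",u[:,1].max())
E
```

```text
wrench side [303.2 230.8] [ 547.1 -192. ]
wrench top [391.1 204.8] [ 540.3 -185.5]
 outl [('side', array([306. , 252.1])), ('top', array([379.9, 210.7]))]
socket_mouth side [302.2 271.3] [ 545.3 -201. ]
socket_mouth top [381.5 207.2] [ 546.1 -194.6]
 outl [('side', array([307.1, 254. ])), ('top', array([381.5, 210.2]))]
nut_top side [296.5 295.3] [ 534.5 -192.6]
nut_top top [372.3 207.4] [ 554.7 -195.7]
 outl [('side', array([298.3, 297.5])), ('top', array([368.1, 209.5]))]
229 274 [(252, np.int64(298), np.int64(304)), (254, np.int64(297), np.int64(306)), (256, np.int64(294), np.int64(309)), (258, np.int64(293), np.int64(310)), (260, np.int64(292), np.int64(311)), (262, np.int64(292), np.int64(311)), (264, np.int64(292), np.int64(310)), (266, np.int64(292), np.int64(310)), (268, np.int64(293), np.int64(310)), (270, np.int64(293), np.int64(309)), (272, np.int64(295), np.int64(307)), (274, np.int64(299), np.int64(305))]
pred mouth cols 292.1967814775451 311.2737533637637 lowest row 274.7076735038151
```

Emit:
carry_out:
  rows: "0 0 -25 0; -0.5 -0.5 -30 0; 0 0 -25 0; 0 0 -8 0; 0 0 0 0; 0 0 0 0"

```text
t: 12.68
eef_pos: [0.5457, -0.1918, 0.209]
tool_rot: [0.001, 0.434, 0.901, 0.0]
contact_force: [0.8, -0.3, -4.0]
gripper_width: 0.149
grasp_force: 59.9
```

```bash
python3 st.py; python3 - <<'E'
from fit import *
cs={n:read_camera(n) for n in("side","top")}
a=cv2.resize(cs["side"]["img"][240:325,255:355],(470,400),interpolation=2)
b=cv2.resize(cs["top"]["img"][180:240,340:410],(320,274),interpolation=2)
im=np.zeros((400,800,3),np.uint8); im[:,:470]=a; im[:274,480:]=b
cv2.imwrite("pics/p2.png",im)
E
```

```text
t 12.68 tcp [ 545.7 -191.8  209. ] yaw_y 38.6 q [-0.13  0.33  0.46  1.81 -0.17  1.03  1.06] F [ 0.8 -0.3 -4. ] T [-0.002 -0.031 -0.048] gw 12.8 gf 59.9
```

View pics/p2.png

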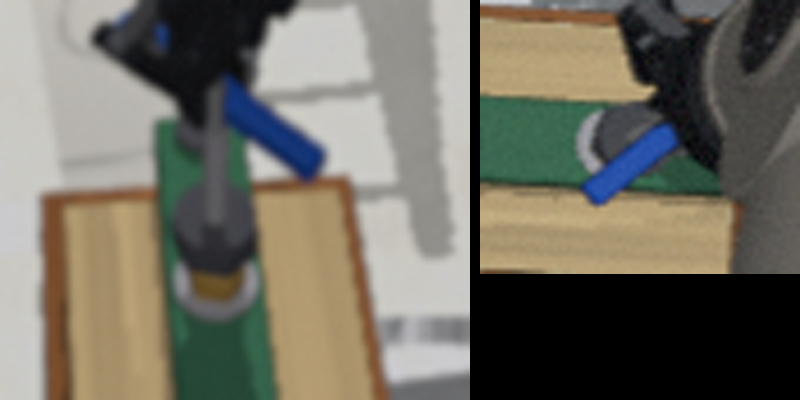

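```bash
python3 - <<'E'
from h import *
c=read_camera("side")
m=outline_of("side","wrench")[0]["pixels"]; ys,xs=np.nonzero(m)
print([(r,xs[ys==r].min(),xs[ys==r].max()) for r in range(ys.max()-20,ys.max()+1,2)])
g=c["img"].astype(int)
for r in (284,286,288,290): print(r,[int(v) for v in g[r,286:318].sum(1)//3])
for r in (298,300,302): print(r,[int(v) for v in (g[r,286:318,2]-g[r,286:318,0])])
for P in ([.5457,-.1918,.132],[.5457,-.1918,.16],[.5444,-.1895,.119],[.5444,-.1895,.105],[.547,-.1915,.119]): print(P,proj(c,P))
E
```

```text
[(278, np.int64(297), np.int64(304)), (280, np.int64(294), np.int64(306)), (282, np.int64(292), np.int64(308)), (284, np.int64(291), np.int64(309)), (286, np.int64(291), np.int64(309)), (288, np.int64(291), np.int64(309)), (290, np.int64(291), np.int64(309)), (292, np.int64(292), np.int64(309)), (294, np.int64(293), np.int64(308)), (296, np.int64(293), np.int64(306)), (298, np.int64(298), np.int64(304))]
284 [131, 108, 82, 68, 69, 74, 73, 71, 70, 71, 70, 71, 77, 86, 91, 89, 82, 73, 69, 69, 69, 69, 81, 111, 138, 146, 146, 146, 146, 145, 146, 147]
286 [132, 111, 88, 67, 62, 65, 68, 70, 71, 70, 70, 71, 72, 81, 88, 86, 80, 72, 70, 69, 69, 68, 74, 103, 136, 146, 146, 146, 146, 146, 145, 146]
288 [133, 113, 92, 67, 57, 56, 57, 65, 70, 71, 70, 64, 54, 55, 59, 57, 61, 66, 69, 70, 69, 68, 67, 86, 121, 141, 146, 147, 147, 146, 145, 147]
290 [135, 117, 95, 70, 60, 55, 44, 48, 59, 66, 68, 64, 53, 48, 47, 47, 54, 64, 69, 69, 66, 57, 48, 67, 107, 137, 146, 145, 146, 146, 146, 146]
298 [63, 59, 51, 37, 7, -12, -9, -4, 1, 16, 40, 46, 38, 31, 25, 20, 17, 19, 33, 43, 32, 13, -2, -7, 9, 46, 63, 65, 64, 65, 66, 64]
300 [63, 60, 53, 41, 12, -11, -8, -4, 0, 13, 43, 63, 64, 64, 65, 63, 63, 62, 61, 47, 21, 7, -1, -6, 2, 37, 60, 65, 64, 64, 65, 64]
302 [63, 63, 59, 46, 16, -11, -7, -4, -3, 4, 25, 49, 59, 62, 61, 63, 62, 55, 37, 16, 3, -2, -4, -8, -4, 31, 59, 65, 65, 65, 65, 65]
[0.5457, -0.1918, 0.132] [[301.307157   291.19426339]]
[0.5457, -0.1918, 0.16] [[301.44512876 283.93608165]]
[0.5444, -0.1895, 0.119] [[300.54407404 293.69572287]]
[0.5444, -0.1895, 0.105] [[300.48579934 297.14713767]]
[0.547, -0.1915, 0.119] [[301.78111021 294.29118711]]
```

Emit:
carry_out:
  rows: "1.5 0.5 -4 0; 0 0 -4 0; 0 0 -2 0; 0 0 -2 0; 0 0 -2 0; 0 0 0 0; 0 0 0 0"

```text
t: 13.75
eef_pos: [0.5464, -0.1911, 0.1939]
tool_rot: [0.0, 0.434, 0.901, 0.0]
contact_force: [0.1, 0.2, -4.2]
gripper_width: 0.147
grasp_force: 60.0
```

Emit:
carry_out:
  rows: "0 0 -1.5 0; 0 0 -1.5 0; 0 0 0 0; 0 0 0 0"

```text
t: 14.25
eef_pos: [0.5464, -0.191, 0.1908]
tool_rot: [0.0, 0.434, 0.901, 0.0]
contact_force: [0.4, 0.3, -4.1]
gripper_width: 0.146
grasp_force: 60.0
```

```bash
python3 st.py
```

```text
t 14.25 tcp [ 546.4 -191.   190.8] yaw_y 38.6 q [-0.13  0.35  0.45  1.83 -0.18  1.    1.07] F [ 0.4  0.3 -4.1] T [-0.029 -0.036  0.006] gw 12.5 gf 60.0
```

Emit:
carry_out:
  rows: "0 0 -1.5 0; 0 0 -1.5 0; 0 0 -1 0; 0 0 0 0; 0 0 0 0"

```text
t: 14.88
eef_pos: [0.5464, -0.191, 0.1868]
tool_rot: [0.0, 0.434, 0.901, 0.0]
contact_force: [-0.6, -0.6, -2.9]
gripper_width: 0.146
grasp_force: 60.0
```

Emit:
carry_out:
  rows: "0 0 -1.5 0; 0 0 -1.5 0; 0 0 -1 0; 0 0 0 0; 0 0 0 0"

```text
t: 15.5
eef_pos: [0.5464, -0.191, 0.1828]
tool_rot: [0.0, 0.434, 0.901, 0.0]
contact_force: [-0.1, 0.1, -3.8]
gripper_width: 0.149
grasp_force: 60.0
```

Emit:
carry_out:
  rows: "0 0 -1.5 0; 0 0 -1 0; 0 0 0 0; 0 0 0 0"

```text
t: 16.0
eef_pos: [0.5463, -0.191, 0.1803]
tool_rot: [-0.0, 0.434, 0.901, 0.0]
contact_force: [0.1, 0.2, -3.2]
gripper_width: 0.148
grasp_force: 60.0
```

```bash
python3 st.py
```

```text
t 16.0 tcp [ 546.3 -191.   180.3] yaw_y 38.6 q [-0.12  0.37  0.45  1.84 -0.19  0.98  1.08] F [ 0.1  0.2 -3.2] T [ 0.019  0.02  -0.011] gw 12.6 gf 60.0
```

Emit:
carry_out:
  rows: "0 0 -1 0; 0 0 -1 0; 0 0 0 0; 0 0 0 0"

```text
t: 16.5
eef_pos: [0.5464, -0.191, 0.1784]
tool_rot: [0.0, 0.434, 0.901, 0.0]
contact_force: [-0.1, -0.2, -2.0]
gripper_width: 0.149
grasp_force: 60.1
```

Emit:
carry_out:
  rows: "0 0 -1 0; 0 0 0 0; 0 0 0 0"

```text
t: 16.88
eef_pos: [0.5468, -0.1912, 0.1783]
tool_rot: [0.001, 0.434, 0.901, 0.0]
contact_force: [-2.5, -0.4, 5.4]
gripper_width: 0.143
grasp_force: 61.2
```

```bash
python3 st.py
```

```text
t 16.88 tcp [ 546.8 -191.2  178.3] yaw_y 38.6 q [-0.12  0.37  0.45  1.84 -0.19  0.97  1.08] F [-2.5 -0.4  5.4] T [0.158 0.459 0.037] gw 12.2 gf 61.2
```

Emit:
carry_out:
  rows: "-0.5 0 0.5 -5; 0 0 0 -5; 0 0 0 -5; 0 0 0 -5; 0 0 0 -5; 0 0 0 -5; 0 0 0 0; 0 0 0 0"

```text
t: 17.88
eef_pos: [0.5466, -0.1909, 0.1783]
tool_rot: [0.001, 0.652, 0.759, 0.0]
contact_force: [1.6, 0.6, 3.4]
gripper_width: 0.151
grasp_force: 61.0
```

```bash
python3 st.py
```

```text
t 17.88 tcp [ 546.6 -190.9  178.3] yaw_y 8.7 q [-0.21  0.38  0.57  1.85 -0.25  0.98  0.61] F [1.6 0.6 3.4] T [ 0.211 -0.213 -0.037] gw 12.9 gf 61.0
```

```bash
cat > tq.py <<'E'
from st import *
T=[]
for i in range(4): read_camera("side"); T.append(get_obs()["torque"][2])
print("Tz",np.round(T,3),"mean",round(np.mean(T),3)); st()
E
python3 tq.py
```

```text
Tz [ 0.004 -0.041  0.017 -0.038] mean -0.014
t 18.07 tcp [ 546.5 -191.   178.3] yaw_y 8.6 q [-0.21  0.38  0.57  1.85 -0.25  0.98  0.61] F [2.  1.2 5. ] T [ 0.242 -0.352 -0.038] gw 12.2 gf 61.2
```

Emit:
carry_out:
  rows: "0 0 0 -5; 0 0 0 -5; 0 0 0 -5; 0 0 0 -5; 0 0 0 -5; 0 0 0 0"

```text
t: 18.82
eef_pos: [0.5465, -0.1909, 0.1783]
tool_rot: [0.0, 0.801, 0.599, 0.0]
contact_force: [1.4, 0.7, 5.5]
gripper_width: 0.148
grasp_force: 61.2
```

```bash
python3 tq.py
```

```text
Tz [ 0.013 -0.022  0.035 -0.009] mean 0.004
t 19.02 tcp [ 546.5 -190.9  178.3] yaw_y -16.4 q [-0.29  0.4   0.67  1.85 -0.3   0.98  0.23] F [1.1 1.6 5.6] T [ 0.301 -0.321 -0.009] gw 12.6 gf 61.2
```

Emit:
carry_out:
  rows: "0 0 0 -5; 0 0 0 -5; 0 0 0 -3; 0 0 0 0"

```text
t: 19.52
eef_pos: [0.5465, -0.1909, 0.1783]
tool_rot: [0.0, 0.864, 0.504, 0.001]
contact_force: [1.8, 1.5, 6.2]
gripper_width: 0.15
grasp_force: 61.3
```

```bash
python3 tq.py
```

```text
Tz [ 0.05  -0.1    0.023 -0.039] mean -0.017
t 19.73 tcp [ 546.5 -190.9  178.3] yaw_y -29.4 q [-0.32  0.42  0.73  1.86 -0.33  0.99  0.03] F [0.3 1.1 5.3] T [ 0.32  -0.274 -0.039] gw 12.9 gf 61.2
```

Emit:
carry_out:
  rows: "0 0 0 -3; 0 0 0 -3; 0 0 0 -3; 0 0 0 0"

```text
t: 20.23
eef_pos: [0.5465, -0.1909, 0.1783]
tool_rot: [0.0, 0.9, 0.435, 0.001]
contact_force: [1.8, 1.0, 5.2]
gripper_width: 0.151
grasp_force: 61.3
```

```bash
python3 tq.py
```

```text
Tz [ 0.001 -0.009 -0.021  0.001] mean -0.007
t 20.43 tcp [ 546.5 -190.9  178.3] yaw_y -38.4 q [-0.35  0.43  0.77  1.86 -0.35  0.99 -0.11] F [0.8 1.2 5.6] T [ 0.418 -0.337  0.001] gw 12.8 gf 61.3
```

Emit:
carry_out:
  rows: "0 0 0 -3; 0 0 0 -3; 0 0 0 -3; 0 0 0 0"

```text
t: 20.92
eef_pos: [0.5466, -0.1909, 0.1783]
tool_rot: [0.0, 0.932, 0.363, 0.001]
contact_force: [1.3, 1.5, 5.7]
gripper_width: 0.147
grasp_force: 61.3
```

```bash
python3 tq.py
```

```text
Tz [-0.006 -0.069 -0.023 -0.024] mean -0.031
t 21.12 tcp [ 546.5 -190.9  178.3] yaw_y -47.4 q [-0.38  0.44  0.81  1.86 -0.37  1.   -0.24] F [1.5 1.9 5.6] T [ 0.428 -0.333 -0.024] gw 12.7 gf 61.3
```

Emit:
carry_out:
  rows: "0 0 0 -3; 0 0 0 -3; 0 0 0 -2; 0 0 0 0"

```text
t: 21.62
eef_pos: [0.5466, -0.1908, 0.1783]
tool_rot: [0.0, 0.955, 0.297, 0.001]
contact_force: [1.2, 1.5, 5.3]
gripper_width: 0.147
grasp_force: 61.3
```

```bash
python3 tq.py
```

```text
Tz [-0.014 -0.064  0.023  0.026] mean -0.007
t 21.82 tcp [ 546.5 -190.8  178.3] yaw_y -55.4 q [-0.4   0.45  0.84  1.86 -0.4   1.   -0.36] F [1.  1.3 5.6] T [ 0.443 -0.378  0.026] gw 12.8 gf 61.3
```

Emit:
carry_out:
  rows: "0 0 0 -3; 0 0 0 -3; 0 0 0 -2; 0 0 0 0"

```text
t: 22.32
eef_pos: [0.5466, -0.1908, 0.1783]
tool_rot: [0.0, 0.973, 0.23, 0.001]
contact_force: [2.2, 1.6, 5.0]
gripper_width: 0.152
grasp_force: 61.3
```

```bash
python3 tq.py
```

```text
Tz [-0.022  0.031 -0.023 -0.032] mean -0.011
t 22.52 tcp [ 546.6 -190.8  178.3] yaw_y -63.4 q [-0.43  0.46  0.88  1.86 -0.42  1.01 -0.48] F [2.  1.3 5.2] T [ 0.438 -0.372 -0.032] gw 12.5 gf 61.3
```

Emit:
carry_out:
  rows: "0 0 0 -3; 0 0 0 -3; 0 0 0 -2; 0 0 0 0"

```text
t: 23.02
eef_pos: [0.5466, -0.1908, 0.1783]
tool_rot: [0.0, 0.987, 0.162, 0.001]
contact_force: [0.4, 1.8, 5.2]
gripper_width: 0.151
grasp_force: 61.3
```

```bash
python3 tq.py
```

```text
Tz [0.202 0.149 0.174 0.206] mean 0.183
t 23.23 tcp [ 546.6 -190.8  178.3] yaw_y -71.4 q [-0.45  0.48  0.91  1.86 -0.44  1.02 -0.59] F [1.3 1.7 6.1] T [ 0.422 -0.439  0.206] gw 12.6 gf 61.3
```

Emit:
carry_out:
  rows: "0 0 0 -1; 0 0 0 -0.5; 0 0 0 0; 0 0 0 0"

```text
t: 23.72
eef_pos: [0.5467, -0.1908, 0.1783]
tool_rot: [0.0, 0.989, 0.149, 0.001]
contact_force: [1.6, 0.8, 5.5]
gripper_width: 0.145
grasp_force: 61.3
```

```bash
python3 tq.py
```

```text
Tz [0.337 0.355 0.338 0.348] mean 0.345
t 23.93 tcp [ 546.7 -190.8  178.3] yaw_y -72.8 q [-0.45  0.48  0.92  1.86 -0.45  1.02 -0.61] F [0.9 0.9 4.9] T [ 0.353 -0.392  0.348] gw 12.8 gf 61.3
```

Emit:
carry_out:
  rows: "0 0 0 2; 0 0 0 1; 0 0 0 0; 0 0 0 0"

```text
t: 24.42
eef_pos: [0.5466, -0.1909, 0.1783]
tool_rot: [0.0, 0.985, 0.175, 0.001]
contact_force: [1.5, 1.0, 6.3]
gripper_width: 0.146
grasp_force: 61.2
```

```bash
python3 tq.py
```

```text
Tz [-0.002  0.022  0.044 -0.057] mean 0.002
t 24.62 tcp [ 546.6 -190.9  178.3] yaw_y -69.9 q [-0.44  0.48  0.91  1.86 -0.44  1.02 -0.57] F [1.9 0.9 5.6] T [ 0.508 -0.448 -0.057] gw 12.9 gf 61.2
```

Emit:
carry_out:
  rows: "0 0 0 0; 0 0 0 0; 0 0 0 0; 0 0 0 0; 0 0 0 0"
  claw: 60

```text
t: 25.25
eef_pos: [0.5458, -0.1911, 0.1778]
tool_rot: [0.0, 0.985, 0.174, -0.0]
contact_force: [0.2, -0.4, -0.9]
gripper_width: 0.699
grasp_force: 0.0
```

```bash
python3 tq.py
```

```text
Tz [-0.002  0.015  0.021 -0.049] mean -0.004
t 25.45 tcp [ 545.8 -191.   177.8] yaw_y -69.9 q [-0.44  0.48  0.91  1.86 -0.44  1.02 -0.57] F [-0.2 -0.3  0.1] T [-0.01  -0.021 -0.049] gw 60.0 gf 0.0
```

Emit:
carry_out:
  rows: "0 0 10 0; 0 0 20 0; 0 0 30 0; 0 0 40 0; 0 0 40 0; -30 30 30 0; -45 45 0 0; -45 45 0 0; -45 45 0 0; 0 0 0 0"

```text
t: 26.7
eef_pos: [0.3925, -0.0354, 0.3506]
tool_rot: [-0.003, 0.984, 0.178, -0.0]
contact_force: [0.9, -0.8, -0.3]
gripper_width: 0.704
grasp_force: 0.0
```

Emit:
carry_out:
  rows: "0 50 0 0; 0 50 0 0; 0 50 0 0; 0 0 0 0"

```text
t: 27.2
eef_pos: [0.395, 0.1137, 0.3499]
tool_rot: [-0.001, 0.985, 0.175, -0.001]
contact_force: [-0.4, -1.0, -0.0]
gripper_width: 0.7
grasp_force: 0.0
```

```bash
python3 st.py; python3 - <<'E'
from fit import *
cs={n:read_camera(n) for n in("side","top")}
d={n:place_of(n,"wrench") for n in cs}
print({n:[(np.round(x["centre"],1).tolist(),round(x["confidence"],2)) for x in v[:1]] for n,v in d.items()})
if all(d.values()): print(tri(list(cs.values()),[d[n][0]["centre"] for n in cs]))
for n in cs: print(n,"pred",proj(cs[n],[.5455,-.1908,.217]))
R=[];M=[];C=[]
for n in("top","side"):
    c=cs[n]; u=proj(c,[.5455,-.1908,.217])[0]; r=(int(u[0])-35,int(u[1])-35,70,70)
    I=c["img"][r[1]:r[1]+70,r[0]:r[0]+70].astype(float); m=np.clip((I[...,0]-I[...,2]-30)/80,0,1); print(n,m.sum())
    ys,xs=np.nonzero(m>.5); print("blue rect",cv2.minAreaRect(np.c_[xs+r[0],ys+r[1]].astype(np.float32)))
    C.append(c);R.append(r);M.append(m)
for a in(-1.27,-1.0,-1.5): print(fit(box,[.5455,-.1908,.217,a],C,R,M))
for t in("awl","bottle_gold","cup","bottle_black","spray"):
    print(t,[(n,np.round(x[0]["centre"],1)) for n in cs if (x:=place_of(n,t))])
E
```

```text
t 27.2 tcp [395.  113.7 349.9] yaw_y -69.8 q [-1.13 -0.17  0.62  1.96  0.1   1.33 -1.76] F [-0.4 -1.  -0. ] T [-0.027 -0.002 -0.012] gw 59.8 gf 0.0
{'side': [([304.4, 271.5], 0.83)], 'top': [([380.1, 211.5], 0.59)]}
(array([ 0.54470658, -0.19423413,  0.20714618]), np.float64(3.303752023225087))
side pred [[301.58387146 267.80000258]]
top pred [[379.77499791 207.47525858]]
top 297.2875
blue rect ((380.1849365234375, 206.99314880371094), (50.67881774902344, 6.437263011932373), 69.44395446777344)
side 311.825
blue rect ((300.42242431640625, 267.3190002441406), (7.2218546867370605, 51.472129821777344), 66.80140686035156)
(array([ 0.54638901, -0.1910143 ,  0.21902681, -1.20467459]), np.float64(194.36080221862716))
(array([ 0.54579689, -0.19104679,  0.21814264, -1.21231393]), np.float64(192.49223541383907))
(array([ 0.54586648, -0.19095322,  0.21865863, -1.21520305]), np.float64(193.09873285738365))
awl [('side', array([368.1, 259.7])), ('top', array([162.7, 180.9]))]
bottle_gold [('side', array([235.2, 272.8])), ('top', array([296.8, 272.1]))]
cup [('side', array([222.5, 222.4]))]
bottle_black [('side', array([318.9, 199. ])), ('top', array([296.5, 139.6]))]
spray [('side', array([366.7, 258.7])), ('top', array([297.2, 138.3]))]
```

```bash
python3 -c "
from station import *
print(hand_in())"
```

```text
the job is handed in; nothing more can be done
None
```

The wrench is on the nut, fully home and upright by the last camera fit. I turned it clockwise until the nut hit its stop, where the torque rose to about 0.34 N m. The job is handed in with the gripper clear, at about 27 s of the 72 s allowed; I saw no sign of anything else moving, though I did not re-check every item.

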